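# Reload the test cartridges in reverse order

### The arm

A 7-joint arm with a two-finger parallel gripper is mounted at the origin on a cart in front of the work surface, level with it; the furniture and walls round the work are solid. World frame = base frame: x ahead of the robot, y to its left, z up, the work surface at z = 0. Lengths are in m, angles in rad, forces in N, time in s.
With the tool pointing down it reaches from about 0.425 to 0.95 m from the base axis. Payload 4.7 kg.
Tool frame: the origin (TCP) lies midway between the tips of the shut fingers; the grasp point (between the pads) lies 19 mm behind it (ctrl.hold_point_z is the distance from the TCP to the grasp point, in m); z points along the fingers, y is the line along which they close (so a half turn about z gives the same grasp; the last joint's range is limited). The gripper opens to 87 mm and grips with 3 to 60 N. Pads are 19 mm wide; open, the fingers measure 117 mm over their backs; the gripper's body (75 mm by 190 mm) begins 51 mm behind the grasp point.
Start: joints at [1.155, 0.469, -0.049, 1.532, 0.024, 1.141, -0.082], TCP at [0.255, -0.625, 0.223] pointing down, gripper open.
Joint ranges: [-2.59, 2.59], [-0.33, 1.99], [-1.39, 1.29], [0.1, 2.45], [-1.04, 4.18], [0.21, 1.99], [-2.66, 2.66]. Speed limits (rad/s): [2.57, 2.57, 3.14, 3.14, 3.14, 3.14, 3.14].

### API

Orientations are given as a 3x3 rotation matrix whose columns are the frame's x, y, z axes.
In Python, from rig import ctrl, effector, capture, camera_info, job gives the robot as it stands. Calls block until the motion is done:
- ctrl.reach(position, orientation): joint-space move of the TCP to a pose.
- ctrl.movel(position, rotation=None, speed=0.15, until_force=None): straight line of the TCP; rotation=None keeps the orientation; speed is the mean speed in m/s. With until_force (N) it stops when the force on the tool has changed by that much, and returns True; else False.
- ctrl.move_j(angles): joint-space move.
- effector.gripper_to(opening, f_grip=None): finger opening in m; f_grip is the grip in N (None keeps the last); returns when the fingers have stopped.
- ctrl.sleep(seconds).
- ctrl.solve_ik(position, orientation): joint angles nearest the present ones, or None.
- capture(name): name is "scene" or "top" or "wrist"; returns (picture, depth): 384x512x3 uint8, red, green, blue; 384x512 float32, m along the optical axis (not along the pixel's ray), 0 where there is no reading.
- camera_info(name): a dict with "camera_matrix" (3x3 intrinsics, pixels), "k1" (the pictures are not rectified: a ray, as slopes to the right and down, at radius r is drawn at 1 + k1 r^2 times it, then the intrinsics apply), "R" (3x3) and "t" (3): a world point X has camera coordinates R X + t; the wrist camera has in their place "T_tool_cam" (4x4, takes a point from camera to tool coordinates, whose origin is the TCP and whose axes are the flange's). Camera axes: x right, y down, z forward; pixel columns grow to the right and rows downward; lengths in m; the calibration is good to about 2 mm. A picture is of the moment at which its call begins: read the wrist's pose just before it. camera_info takes no time and is no camera call.
A pose or a line that the arm cannot do raises ctrl.IKError and nothing moves.
- job.job_done(): hands the job in; it is judged then, once.
Readings, each from a call of its own:
- ctrl.read_time(): time.
- ctrl.read_joint_pos(): joint angles.
- ctrl.read_dq(): joint speeds.
- ctrl.read_joint_efforts(): joint torques, N m.
- ctrl.read_tcp_pos(): TCP position.
- ctrl.read_tcp_rot(): TCP orientation.
- ctrl.read_force(): force on the tool from outside, world axes, zero at the start.
- ctrl.read_moment(): the same for the moment, N m.
- ctrl.read_opening(): finger opening in m.
- ctrl.read_grip_force(): force on a finger pad.
Only numpy, scipy, OpenCV 4.12 (cv2) and the standard library are available. Lean on these libraries where they do the work, as an engineer would, in place of code of your own. Each camera call takes 0.05 s, during which the arm holds its last target. There are 200 camera calls.

### The job

The last test run has to be repeated in the opposite order. Move the four coloured test cartridges from the aluminium return rack into the pockets of the blue feed rack with their row reversed: as seen from the robot, the cartridge that stood leftmost goes into the rightmost pocket, the next one into the pocket beside it, and so on. Keep them upright all the way, and leave each one standing flat in its pocket.

Things in the scene. Friction and masses are not known exactly. Their poses are not given: they have to be found in the camera images.
- cart_red: red test cartridge: upright block 44 x 26 x 42 mm (x, y, tall), black foot, brass contacts on top, 80 g, loose. Origin: centre of its underside, z up. Starts in the nest of its own colour, long side roughly along x, underside 11 mm and top 53 mm above the worktop. Grip it across its 26 mm (along y), above the 17 mm high nest rim.
- cart_yellow: yellow test cartridge: upright block 44 x 26 x 42 mm (x, y, tall), black foot, brass contacts on top, 80 g, loose. Origin: centre of its underside, z up. Starts in the nest of its own colour, long side roughly along x, underside 11 mm and top 53 mm above the worktop. Grip it across its 26 mm (along y), above the 17 mm high nest rim.
- cart_blue: blue test cartridge: upright block 44 x 26 x 42 mm (x, y, tall), black foot, brass contacts on top, 80 g, loose. Origin: centre of its underside, z up. Starts in the nest of its own colour, long side roughly along x, underside 11 mm and top 53 mm above the worktop. Grip it across its 26 mm (along y), above the 17 mm high nest rim.
- cart_white: white test cartridge: upright block 44 x 26 x 42 mm (x, y, tall), black foot, brass contacts on top, 80 g, loose. Origin: centre of its underside, z up. Starts in the nest of its own colour, long side roughly along x, underside 11 mm and top 53 mm above the worktop. Grip it across its 26 mm (along y), above the 17 mm high nest rim.
- nest_red: black nest with a red tab at its front (-x), fixed on the return rack; the red cartridge starts in it, up to about 3 mm and 4 degrees off true. Outside 60 x 42 mm (x, y), pocket 54 x 36 mm, floor 3 mm and rim 9 mm above its underside. Origin: centre of its underside, 8 mm above the worktop.
- nest_yellow: black nest with a yellow tab at its front (-x), fixed on the return rack; the yellow cartridge starts in it, up to about 3 mm and 4 degrees off true. Outside 60 x 42 mm (x, y), pocket 54 x 36 mm, floor 3 mm and rim 9 mm above its underside. Origin: centre of its underside, 8 mm above the worktop.
- nest_blue: black nest with a blue tab at its front (-x), fixed on the return rack; the blue cartridge starts in it, up to about 3 mm and 4 degrees off true. Outside 60 x 42 mm (x, y), pocket 54 x 36 mm, floor 3 mm and rim 9 mm above its underside. Origin: centre of its underside, 8 mm above the worktop.
- nest_white: black nest with a white tab at its front (-x), fixed on the return rack; the white cartridge starts in it, up to about 3 mm and 4 degrees off true. Outside 60 x 42 mm (x, y), pocket 54 x 36 mm, floor 3 mm and rim 9 mm above its underside. Origin: centre of its underside, 8 mm above the worktop.
- return_rack: aluminium plate 76 x 252 x 8 mm, fixed, with the four nests in a row along its y, centres at y = +102, +34, -34, -102 mm, x = 0, in any order of colours. Origin: centre of its underside, on the worktop; x points away from the robot, y to the robot's left, within about 7 degrees. Stands left or right on the bench, the feed rack opposite.
- feed_rack: blue plate 76 x 252 x 8 mm, fixed, with four empty black pockets in a row along its y, centres at y = +102, +34, -34, -102 mm, x = 0; each 54 x 36 mm inside (x, y), floor 11 mm and rim 17 mm above the worktop. Origin: centre of its underside, on the worktop; x points away from the robot, y to the robot's left, within about 7 degrees.
Things that resemble listed ones, but are neither listed nor needed, are in the scene too. Leave any turquoise look-alike of the cart_blue alone.

How it is judged:
By the outcome, as a careful person would: the job done as asked, in the order asked, and still so for the second after the job is handed in, with the robot touching nothing.
It also fails if it takes over 104 s, if anything falls off the work surface, if the arm or the gripper's body presses on something with over 40 N, if the wrist force passes 120 N, or if a joint passes its speed limit or range.

## Working session

There is one attempt and no reset: what is moved stays moved. The work goes in short steps, each a Python script; the robot and the scene stay as the last script left them, time stands still between calls to the robot, and variables do not carry over. Pictures are saved under pics/ and viewed, at most 14 in all, crops included, and the job is handed in when it is done.

```bash
mkdir -p pics; ls
python3 - <<'E'
from rig import ctrl,capture,camera_info
import cv2,numpy as np
for n in("top","scene"):
    p,d=capture(n); cv2.imwrite(f"pics/{n}0.png",p[:,:,::-1]); np.savez(f"{n}0.npz",p=p,d=d)
    print(n,camera_info(n))
print(camera_info("wrist"),ctrl.read_time(),ctrl.read_tcp_rot(),ctrl.read_opening())
E
```

```text
pics
top {'camera_matrix': array([[424.32745509,   0.        , 244.91564408],
       [  0.        , 424.32745509, 189.59003144],
       [  0.        ,   0.        ,   1.        ]]), 'k1': -0.10325726877235566, 'R': array([[-0.01799025, -0.99979533,  0.00925461],
       [-0.99775535,  0.01735486, -0.06467666],
       [ 0.06450281, -0.01039739, -0.99786336]]), 't': array([0.10332688, 0.46551361, 1.10160656])}
scene {'camera_matrix': array([[392.16386324,   0.        , 255.82414818],
       [  0.        , 392.16386324, 191.00993213],
       [  0.        ,   0.        ,   1.        ]]), 'k1': -0.015085650453963392, 'R': array([[ 0.70068199, -0.71310495,  0.02293643],
       [-0.38500225, -0.40496957, -0.82932076],
       [ 0.60068129,  0.57225954, -0.55830189]]), 't': array([-0.24888605,  0.26997285,  0.66887404])}
{'camera_matrix': array([[276.04703655,   0.        , 256.95089642],
       [  0.        , 276.04703655, 196.75993588],
       [  0.        ,   0.        ,   1.        ]]), 'k1': -0.045101323470031776, 'T_tool_cam': array([[-2.78394560e-04, -9.58739620e-01, -2.84285532e-01,
         7.91214906e-02],
       [ 9.99999858e-01, -1.37752859e-04, -5.14712779e-04,
        -3.72269824e-04],
       [ 4.54314389e-04, -2.84285635e-01,  9.58739522e-01,
        -1.61928915e-01],
       [ 0.00000000e+00,  0.00000000e+00,  0.00000000e+00,
         1.00000000e+00]])} 0.1 [[ 9.26107914e-01  3.77258031e-01 -7.13722388e-04]
 [ 3.77258697e-01 -9.26106637e-01  1.53996100e-03]
 [-8.00203865e-05 -1.69542805e-03 -9.99998560e-01]] 0.08699743968932605
```

View pics/top0.png

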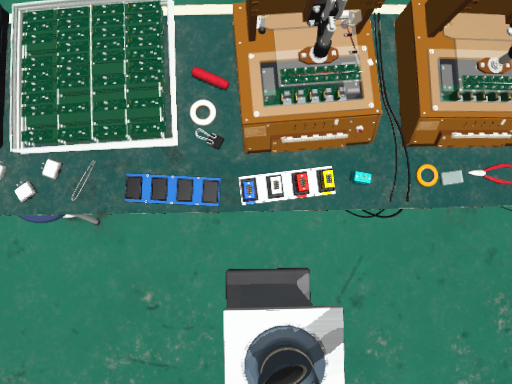

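View pics/scene0.png

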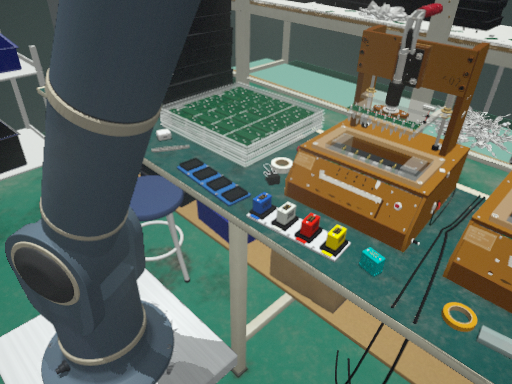

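```bash
cat > h.py <<'E'
import numpy as np,cv2
from rig import ctrl,effector,capture,camera_info,job
def cam(name):
    "K,k1,Rwc(cam->world),C"
    c=camera_info(name)
    if "R" in c: R=c["R"].T; C=-R@c["t"]
    else:
        T=c["T_tool_cam"]; Rt=np.array(ctrl.read_tcp_rot()); R=Rt@T[:3,:3]; C=np.array(ctrl.read_tcp_pos())+Rt@T[:3,3]
    return c["camera_matrix"],c["k1"],R,C
def rays(cm,uv):
    K,k1,R,C=cm
    p=cv2.undistortPoints(np.float64(uv).reshape(-1,1,2),K,np.array([k1,0,0,0,0.])).reshape(-1,2)
    return np.c_[p,np.ones(len(p))]@R.T
def onplane(cm,uv,z):
    d=rays(cm,uv); return cm[3]+d*((z-cm[3][2])/d[:,2])[:,None]
def tri(c1,u1,c2,u2):
    a=rays(c1,[u1])[0];b=rays(c2,[u2])[0];A=np.c_[a,-b]
    s=np.linalg.lstsq(A,c2[3]-c1[3],rcond=None)[0]
    p,q=c1[3]+a*s[0],c2[3]+b*s[1]; return (p+q)/2,np.linalg.norm(p-q)
def cloud(cm,d):
    v,u=np.mgrid[:d.shape[0],:d.shape[1]]
    r=rays(cm,np.c_[u.ravel(),v.ravel()])
    return (cm[3]+r*d.ravel()[:,None]).reshape(*d.shape,3)
E
python3 - <<'E'
from h import *
f=np.load("top0.npz");cm=cam("top");P=cloud(cm,f["d"])
np.set_printoptions(precision=3,suppress=True)
for n,(u,v) in dict(b=(250,187),w=(276,185),r=(301,184),y=(327,180),p1=(134,188),p4=(211,191),p2=(159,189),fixfront=(310,140),fixtop=(310,110),fixL=(245,120),fixR=(372,120),turq=(362,177),edge=(300,211),board=(95,146),table=(230,200)).items(): print(n,P[v,u],f["d"][v,u])
q=P[130:152,235:385];print("fix min x above z.05",q[q[...,2]>.05][:,0].min(), "max z",P[60:150,235:385,2].max())
g=P[0:160,235:380].reshape(-1,3);
for z in(.05,.1,.15,.2,.25,.3): 
    m=g[g[:,2]>z]; print(z,m.min(0) if len(m) else None)
print(ctrl.read_tcp_pos())
for y in(.35,.2,0,-.1):
  for s in(1,-1):
    R=np.array([[s,0,0],[0,-s,0],[0,0,-1.]]); print(y,s,ctrl.solve_ik([.45,y,.022],R),ctrl.solve_ik([.45,y,.3],R) is not None)
E
```

```text
b [0.471 0.082 0.053] 1.0785267
w [0.475 0.016 0.055] 1.0768455
r [0.395 0.107 1.128] 0.0
y [ 0.486 -0.115  0.054] 1.0798182
p1 [0.477 0.389 0.01 ] 1.1179414
p4 [0.465 0.185 0.009] 1.1207448
p2 [0.473 0.322 0.015] 1.114064
fixfront [ 0.582 -0.067  0.098] 1.0420753
fixtop [ 0.644 -0.06   0.15 ] 0.9939212
fixL [0.625 0.093 0.134] 1.007076
fixR [ 0.626 -0.218  0.119] 1.0251223
turq [ 0.493 -0.208  0.046] 1.0891505
edge [ 0.418 -0.16  -0.779] 1.9074311
board [0.584 0.48  0.057] 1.0778443
table [0.441 0.135 0.001] 1.1279281
fix min x above z.05 0.3952708431329954 max z 1.1284044407352412
0.05 [ 0.395 -0.24   0.05 ]
0.1 [ 0.395 -0.239  0.1  ]
0.15 [ 0.395 -0.213  0.15 ]
0.2 [ 0.395 -0.19   0.201]
0.25 [ 0.395 -0.189  0.25 ]
0.3 [ 0.395 -0.188  0.3  ]
[ 0.254 -0.625  0.222]
0.35 1 [-0.843  0.551  0.142  1.958 -0.125  0.641 -2.193] True
0.35 -1 [-0.066  0.764 -0.939  1.912  0.799  0.894  0.154] True
0.2 1 [-0.063  0.524 -0.553  2.105  0.461  0.631 -2.506] True
0.2 -1 [ 0.31   0.756 -1.096  2.087  0.906  0.887  0.247] True
0 1 [ 0.195  0.437 -0.349  2.208  0.287  0.538 -1.942] True
0 -1 [ 0.479  0.513 -0.705  2.193  0.575  0.624  0.928] True
-0.1 1 [ 0.301  0.435 -0.212  2.19   0.175  0.532 -1.613] True
-0.1 -1 [ 0.646  0.508 -0.64   2.171  0.526  0.617  1.198] True
```

Run:
```python
from h import *
R=np.array([[-1,0,0],[0,1,0],[0,0,-1.]])
ctrl.movel([.25,-.58,.33],speed=.25)
ctrl.reach([.46,-.1,.3],R)
np.set_printoptions(precision=3,suppress=True)
for i,p in enumerate([(.47,-.05,.14),(.47,.02,.14),(.47,.25,.14),(.47,.32,.14)]):
    ctrl.movel(p,speed=.25); ctrl.sleep(.1)
    c=cam("wrist"); im,d=capture("wrist"); np.savez(f"w{i}.npz",p=im,d=d,R=c[2],C=c[3])
    cv2.imwrite(f"pics/w{i}.png",im[:,:,::-1]); print(ctrl.read_time(),c[3],ctrl.read_tcp_pos(),ctrl.read_joint_pos())
```

```text
3.5917 [ 0.393 -0.05   0.303] [ 0.471 -0.051  0.141] [ 0.611  0.317 -0.702  2.056  0.271  0.856  1.323]
4.175 [0.392 0.02  0.302] [0.47  0.019 0.14 ] [ 0.483  0.32  -0.725  2.061  0.281  0.857  1.165]
5.3917 [0.393 0.249 0.302] [0.47  0.248 0.14 ] [ 0.02   0.43  -0.744  1.928  0.363  0.922  0.666]
5.975 [0.393 0.319 0.302] [0.47  0.318 0.14 ] [-0.116  0.486 -0.732  1.847  0.392  0.959  0.548]
```

View pics/w1.png

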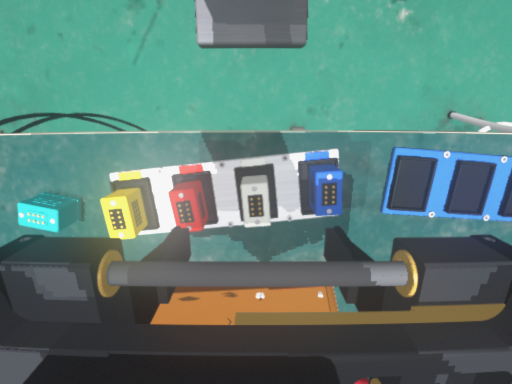

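View pics/w2.png

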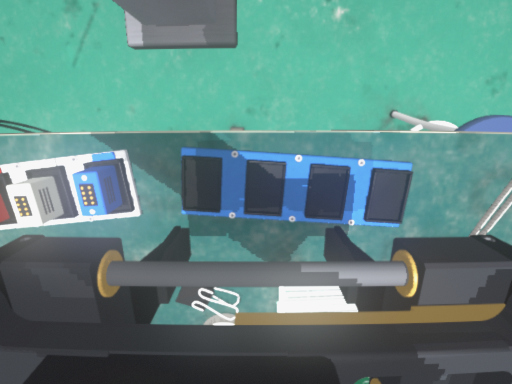

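```bash
cat > m.py <<'E'
from h import *
np.set_printoptions(precision=4,suppress=True)
ci=camera_info("wrist")
def view(i):
    f=np.load(f"w{i}.npz"); return f["p"],f["d"],(ci["camera_matrix"],ci["k1"],f["R"],f["C"])
def rect(pts):
    (x,y),(w,h),a=cv2.minAreaRect(np.float32(pts)*1000)
    b=cv2.boxPoints(((x,y),(w,h),a))/1000; e=[b[1]-b[0],b[2]-b[1]]
    e=max(e,key=np.linalg.norm); return np.array([x,y])/1000,sorted((w,h)),np.degrees(np.arctan2(e[1],e[0]))
hsv=lambda p:cv2.cvtColor(p,cv2.COLOR_RGB2HSV)
def big(m):
    n,l,s,_=cv2.connectedComponentsWithStats(m.astype(np.uint8)); return l==1+np.argmax(s[1:,4])
G=dict(blue=(.471,.082),white=(.475,.016),red=(.480,-.05),yellow=(.486,-.115))
def carts(i):
    p,d,cm=view(i);P=cloud(cm,d);H=hsv(p);o={}
    for n,g in G.items():
        m=(abs(P[...,2]-.053)<.006)&(np.hypot(P[...,0]-g[0],P[...,1]-g[1])<.034)&(d>0)
        m=big(m); uv=np.argwhere(m)[:,::-1]
        c,s,a=rect(onplane(cm,uv,.053)[:,:2]); z=np.median(P[m][:,2])
        o[n]=(c,s,a,z,uv.mean(0),cm,np.median(H[m],0))
    return o
def plate(i):
    p,d,cm=view(i);H=hsv(p)
    m=(H[...,0]>100)&(H[...,0]<122)&(H[...,1]>130)&(H[...,2]>60); m[:140]=0;m[232:]=0
    m=big(m);P=cloud(cm,d);uv=np.argwhere(m)[:,::-1]
    return (*rect(onplane(cm,uv,.008)[:,:2]),np.median(P[m&(d>0)][:,2]),cm,m)
E
python3 - <<'E'
from m import *
a,b=carts(0),carts(1)
for n in G:
    for o in(a,b): print(n,*o[n][:4],"hsv",o[n][6])
    print("  tri",*tri(a[n][5],a[n][4],b[n][5],b[n][4]))
for i in(2,3): print("plate",*plate(i)[:4])
# pockets: dark regions inside plate, triangulated
C=[]
for i in(2,3):
    p,d,cm=view(i);m=plate(i)[5]
    hull=np.zeros(m.shape,np.uint8);cv2.fillConvexPoly(hull,cv2.convexHull(np.argwhere(m)[:,::-1].astype(np.int32)),1)
    q=cv2.morphologyEx((hull>0).astype(np.uint8)&(~m).astype(np.uint8),cv2.MORPH_OPEN,np.ones((7,7)))
    n,l,s,c=cv2.connectedComponentsWithStats(q);k=[j for j in range(1,n) if s[j,4]>500];k.sort(key=lambda j:c[j,0]);C.append((cm,c[k]));P=cloud(cm,d)
    print(len(k),[s[j,4] for j in k],[np.median(P[int(c[j][1]),int(c[j][0]),2]).round(4) for j in k])
for u,v in zip(C[0][1],C[1][1]): print("pocket",*tri(C[0][0],u,C[1][0],v))
E
```

```text
blue [0.4632 0.0851] [27.902395248413086, 44.345699310302734] 3.1975257 0.05298218003936367 hsv [106. 151. 246.]
blue [0.4628 0.0863] [26.24569320678711, 44.62754440307617] 3.2533364 0.05290472245279003 hsv [111. 150. 179.]
  tri [0.4634 0.0869 0.0496] 0.0004132349561109864
white [0.4743 0.0164] [26.107187271118164, 44.61984634399414] 4.9191008 0.0529790136076978 hsv [ 50.   5. 205.]
white [0.474  0.0176] [25.67270851135254, 44.68124008178711] 4.3862658 0.05286594823009472 hsv [ 45.   6. 205.]
  tri [0.4745 0.0175 0.0497] 0.00011030514576907687
red [ 0.4801 -0.0505] [25.71026611328125, 44.535789489746094] 8.141058 0.05290342279557056 hsv [  1. 155. 195.]
red [ 0.4799 -0.0485] [26.954387664794922, 44.71455383300781] 8.32923 0.05275332786624459 hsv [  1. 116. 212.]
  tri [ 0.4814 -0.0505  0.0454] 0.0012731573795060887
yellow [ 0.4875 -0.1161] [26.871685028076172, 44.87693405151367] 5.530988 0.05282502560605229 hsv [ 26. 158. 217.]
yellow [ 0.4877 -0.115 ] [28.304441452026367, 44.92935562133789] 5.5868835 0.05275426317074354 hsv [ 30. 122. 247.]
  tri [ 0.4868 -0.1162  0.0505] 0.001671755730670454
plate [0.4705 0.2901] [76.56609344482422, 251.0661163330078] 86.06771 0.007726806557269039
plate [0.4705 0.2904] [76.3733139038086, 250.1153106689453] 86.15848 0.007633716678042024
4 [np.int32(2203), np.int32(2088), np.int32(2098), np.int32(1996)] [np.float64(0.0108), np.float64(0.0088), np.float64(0.0103), np.float64(0.0098)]
4 [np.int32(2115), np.int32(2104), np.int32(2058), np.int32(2079)] [np.float64(0.0096), np.float64(0.0102), np.float64(0.01), np.float64(0.0104)]
pocket [0.4648 0.1866 0.0067] 0.00011351292404533659
pocket [0.468  0.2564 0.0133] 0.00010280062094883549
pocket [0.4726 0.3242 0.014 ] 4.0385967736335125e-05
pocket [0.4785 0.3931 0.0093] 6.158264398609588e-05
```

```bash
cat > go.py <<'E'
from m import *
a,b=carts(0),carts(1)
pl=[plate(2),plate(3)];pc=(pl[0][0]+pl[1][0])/2;ang=(pl[0][2]+pl[1][2])/2-90
u=np.array([-np.sin(np.radians(ang)),np.cos(np.radians(ang))])
def Rz(deg):
    t=np.radians(deg);return np.array([[np.cos(t),-np.sin(t),0],[np.sin(t),np.cos(t),0],[0,0,1]])@np.diag([-1,1,-1.])
ZG,ZT=.024,.13
def pickplace(n,off):
    c=(a[n][0]+b[n][0])/2; y=(a[n][2]+b[n][2])/2; q=pc+off*u
    effector.gripper_to(.05)
    p=ctrl.read_tcp_pos(); ctrl.movel([*c,ZT],Rz(y),speed=.25)
    if ctrl.movel([*c,ZG],speed=.1,until_force=8): print(n,"contact on descent",ctrl.read_tcp_pos()); ctrl.movel([*c,ZT]); return False
    effector.gripper_to(0,f_grip=25); print(n,"grip",ctrl.read_opening(),ctrl.read_grip_force())
    if not .023<ctrl.read_opening()<.029: return False
    ctrl.movel([*c,ZT],speed=.15); ctrl.movel([*q,ZT],Rz(ang),speed=.22); ctrl.sleep(.2)
    print(" carried",ctrl.read_opening())
    ctrl.movel([*q,.04],speed=.15)
    t=ctrl.movel([*q,ZG+.0005],speed=.04,until_force=6); p=ctrl.read_tcp_pos(); print(" down",t,p,ctrl.read_force())
    if p[2]>ZG+.005: return False
    effector.gripper_to(.05); ctrl.movel([*q,ZT],speed=.15); print(" t",ctrl.read_time()); return True
E
python3 - <<'E'
from go import *
print(ang,pc)
print(pickplace("blue",-.102))
p=[.47,.25,.14];ctrl.movel(p,Rz(0),speed=.25);ctrl.sleep(.1)
im,d=capture("wrist");cv2.imwrite("pics/c1.png",im[:,:,::-1])
E
```

```text
-3.8869019 [0.4705 0.2903]
blue grip 0.02570542678171156 25.000459835864604
 carried 0.025871085938594877
 down True [0.4635 0.1882 0.0242] [-0.0741 -0.413   4.3366]
 t 14.1833
True
```

View pics/c1.png

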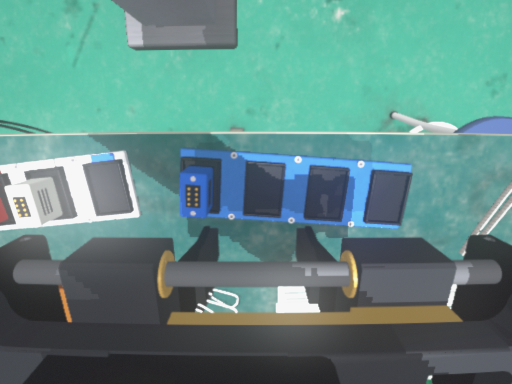

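The blue cartridge, at about (195,193), stands in the robot-right pocket, and the other three pockets, at about (265,188), (327,191) and (387,195), are empty. Next I move the rest and measure them.

```bash
cat > chk.py <<'E'
from go import *
def check():
    for k,y in enumerate((.25,.33)):
        ctrl.movel([.47,y,.14],Rz(0),speed=.25);ctrl.sleep(.1);cm=cam("wrist");im,d=capture("wrist")
        cv2.imwrite(f"pics/f{int(ctrl.read_time())}_{k}.png",im[:,:,::-1])
        P=cloud(cm,d);H=hsv(im)
        for off in(-.102,-.034,.034,.102):
            g=pc+off*u;m=(P[...,2]>.035)&(P[...,2]<.07)&(np.hypot(P[...,0]-g[0],P[...,1]-g[1])<.034)&(d>0)
            if m.sum()<200: continue
            m=big(m&(abs(P[...,2]-.053)<.005));z=P[m]
            c,s,an=rect(onplane(cm,np.argwhere(m)[:,::-1],.053)[:,:2])
            e=Rz(ang)[:2,:2]@np.diag([-1,1]);l=e.T@(c-g)
            pf=np.linalg.lstsq(np.c_[z[:,:2]-z[:,:2].mean(0),np.ones(len(z))],z[:,2],rcond=None)[0]
            print(off,"local mm",l*1000,"yaw",an-ang,"size",np.round(s,1),"z",pf[2],"tilt",pf[:2],"hsv",np.median(H[m],0))
E
python3 - <<'E'
from chk import *
check()
ok=pickplace("white",-.034)
if ok: check()
print(ctrl.read_time())
E
```

```text
-0.102 local mm [-0.3849  1.6632] yaw 0.10040617 size [26.6 44.3] z 0.05272512313595257 tilt [ 0.0111 -0.0177] hsv [109. 173. 196.]
-0.102 local mm [-0.1636  2.2811] yaw -0.25034237 size [27.6 44.1] z 0.05258538074058039 tilt [ 0.009  -0.0411] hsv [109. 161. 229.]
white grip 0.025695390177418138 25.000024382025003
 carried 0.025766830801514772
 down True [0.4682 0.256  0.0241] [ 0.5051 -1.1459  3.8363]
 t 24.2
-0.102 local mm [-0.435   1.6299] yaw 0.074466705 size [26.  44.3] z 0.052762875062800814 tilt [ 0.007  -0.0169] hsv [110. 173. 192.]
-0.034 local mm [ 0.1004 -0.0825] yaw -0.16637182 size [25.8 44.2] z 0.05290887437478587 tilt [0.0121 0.0014] hsv [ 60.   4. 220.]
-0.102 local mm [-0.1773  2.4933] yaw 0.54684234 size [27.7 44.1] z 0.05262826242136348 tilt [ 0.0037 -0.0462] hsv [109. 161. 226.]
-0.034 local mm [-0.0138  1.6028] yaw 0.1398642 size [26.5 44.3] z 0.05272586769883261 tilt [ 0.0084 -0.033 ] hsv [ 60.   3. 224.]
25.2167
```

```bash
python3 - <<'E'
from chk import *
if pickplace("red",.034) and pickplace("yellow",.102): check()
ctrl.movel([.45,-.05,.3],speed=.25)
for n in("top","scene"):
    p,_=capture(n);cv2.imwrite(f"pics/{n}9.png",p[:,:,::-1])
print(ctrl.read_time(),ctrl.read_opening())
E
ls pics
```

```text
red grip 0.025555470380827228 25.000304337590933
 carried 0.025581470667314584
 down True [0.4729 0.3239 0.0242] [-1.4609 -0.6104  4.3379]
 t 34.5417
yellow grip 0.026267940057767517 25.00005202833563
 carried 0.026029780406914383
 down True [0.4775 0.3918 0.0242] [-0.9673  0.1026  4.4065]
 t 44.7167
-0.102 local mm [-0.4918  1.648 ] yaw -0.29460573 size [26.6 44.4] z 0.0527590636373657 tilt [ 0.0117 -0.0178] hsv [109. 173. 188.]
-0.034 local mm [ 0.0961 -0.0562] yaw -0.010423183 size [25.7 44.2] z 0.05288594700017991 tilt [0.0115 0.0039] hsv [ 60.   5. 216.]
0.034 local mm [ 0.1482 -0.825 ] yaw 0.12724614 size [26.8 44.4] z 0.052847380730429556 tilt [0.0095 0.0254] hsv [178. 163. 213.]
0.102 local mm [ 0.0729 -1.8087] yaw -0.42630196 size [28.1 44.9] z 0.052849941027057756 tilt [0.0118 0.0518] hsv [ 30. 123. 247.]
-0.102 local mm [-0.1866  2.6092] yaw 0.21474147 size [28.  44.1] z 0.052636888221243815 tilt [ 0.0063 -0.0412] hsv [110. 162. 222.]
-0.034 local mm [-0.1491  1.4476] yaw 0.053711653 size [26.2 44.5] z 0.052736472813518134 tilt [ 0.012  -0.0254] hsv [ 60.   4. 220.]
0.034 local mm [-0.1048  0.0612] yaw -0.04914379 size [25.7 44.5] z 0.05291456740416131 tilt [0.009 0.001] hsv [178. 169. 204.]
0.102 local mm [-0.083  -0.6421] yaw 0.28284764 size [26.7 44.4] z 0.052892846750264934 tilt [0.0153 0.0209] hsv [ 27.  156.5 226. ]
48.1 0.05033513764608961
c1.png
f15_0.png
f15_1.png
f24_0.png
f25_1.png
f45_0.png
f46_1.png
scene0.png
scene9.png
top0.png
top9.png
w0.png
w1.png
w2.png
w3.png
```

View pics/f46_1.png

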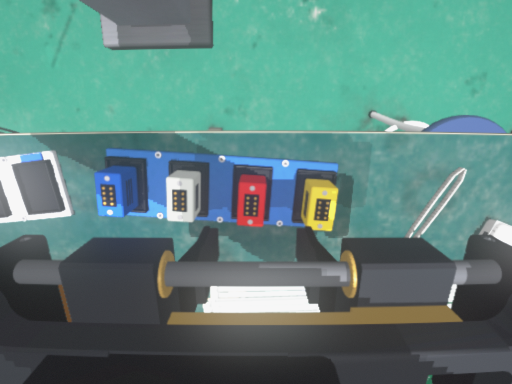

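All four stand upright in their pockets: blue (117,192), white (184,195), red (252,200) and yellow (320,204). Image left is the robot's right, so the row is reversed as asked. The arm is clear, so I am handing in.

```bash
python3 -c "
from rig import job;print(job.job_done())"
```

```text
the job is handed in; nothing more can be done
None
```

The four cartridges now stand flat in the feed rack in reversed order (from the robot's left: yellow, red, white, blue), and the job was handed in at about 48 s of the 104 s allowed.

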